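# Lay out the screws, then hold the toolbox lid for its new stay

### The job

The red toolbox's lid has lost its stay and a workmate is about to screw on the new one. First, with the lid still shut, set the jar of screws down gently, upright on the bench, in the gap between the new stay and the yellow screwdriver: midway between the two, beside their middles, touching neither. Then lift the lid to 45 degrees from shut and hold it there, still, in the gripper: you finish while holding it, and every other thing on the bench stays where it is.

Things in the scene. Friction and masses are not known exactly. Their poses are not given: they have to be found in the camera images.
- toolbox: red steel toolbox, 160 mm (its x) by 360 mm (its y), fixed to the bench, 137 mm high with its lid shut. Origin: centre of its underside. Its x points from its front (two latches, already undone) to its hinge side. The hinge line runs along y at x = +80 mm, z = 95.5 mm. The lid's roof is flat for 32 mm either side of the handle, then slopes down to front and back.
- lid (a joint): angle of the toolbox's lid, rad: 0 shut, growing as its front edge rises; 45 degrees is 0.785; stop at 1.9. The lid weighs about 0.55 kg, its hinge is almost free: let go anywhere below about 65 degrees it falls shut.
- lid_handle (a point): middle of the black round carrying handle on top of the lid, on the bar's axis. Bar 16 mm thick, 120 mm long along the toolbox's y, between two steel posts; axis 34 mm above the lid's flat roof, 171.5 mm above the bench when shut. It turns with the lid about the hinge: in the lid's frame it lies 80 mm in front of the hinge line and 76 mm above it.
- lid_hinge (a point): middle of the lid's hinge line, on the axis (which runs along the toolbox's y), 95.5 mm above the bench. Its frame turns with the lid.
- jar: clear jar of brass and steel screws with an orange cap, round, 48 mm across (cap 50 mm), 70 mm high, about 0.18 kg, loose. Origin: centre of its underside, z up.
- stay: the new lid stay: flat zinc-plated steel bar, 180 mm long (along its y), 18 mm wide (along its x), 4 mm thick, with a dark slot, lying flat beside one end of the toolbox, loose. Origin: centre of its underside. The screwdriver lies about 140 mm away towards its own -x, roughly parallel, beside it.
- screwdriver: screwdriver lying flat, 200 mm long along its x, yellow handle (26 mm thick, 100 mm long) to its -x, thin steel shaft to its +x, loose. Origin: at bench level under the middle of its length. The stay is on the side of its own -y.
- glue: white bottle of wood glue with a red cap, 60 mm across, 170 mm high, standing, loose; origin: centre of its underside. The jar stands near it at the start.
- tape: green tape measure, 60 by 36 mm, 58 mm high, standing behind the toolbox, loose; origin: centre of its underside.
- hammer: hammer lying flat in front of the toolbox, 260 mm long along its x, wooden handle to its -x, 26 mm thick, loose; origin: at bench level under the middle of its length.
- spray: blue spray can with a white cap, 52 mm across, 180 mm high, standing behind the toolbox, loose; origin: centre of its underside.
- pliers: blue-handled pliers lying flat behind the toolbox, 160 mm long, 12 mm thick, loose; origin: at bench level, mid-length.

How it is judged:
By the outcome, as a careful person would: the job done as asked, in the order asked, and still so for the second after the job is handed in, while the arm keeps its last pose, push and grip.
It also fails if it takes over 61 s, if anything falls off the work surface, if the arm or the gripper's body presses on something with over 40 N, if the wrist force passes 120 N, or if a joint passes its speed limit or range.

### The arm

A 6-joint arm with a two-finger parallel gripper is mounted at the origin on the work surface. World frame = base frame: x ahead of the robot, y to its left, z up, the work surface at z = 0. Lengths are in m, angles in rad, forces in N, time in s.
With the tool pointing down it reaches from about 0.3 to 0.775 m from the base axis. Payload 14.6 kg.
Tool frame: the origin (TCP) lies between the finger pads; the fingertips stand ctrl.tip_extent ahead of it and the grasp point (between the pads) lies 3 mm ahead of it (ctrl.tip_extent is the distance from the TCP to the fingertips, in m); z points along the fingers, y is the line along which they close (so a half turn about z gives the same grasp; the last joint's range is limited). The gripper opens to 94 mm and grips with 3 to 60 N. Pads are 16 mm wide; open, the fingers measure 119 mm over their backs; the gripper's body (75 mm by 177 mm) begins 78 mm behind the grasp point.
Start: joints at [-1.318, 0.3, 1.521, -0, 1.321, -0.067], TCP at [0.173, -0.522, 0.227] pointing down, gripper open.
Joint ranges: [-3.03, 3.03], [-0.79, 2.21], [0.23, 2.52], [-1.04, 4.18], [0, 3.07], [-2.55, 2.55]. Speed limits (rad/s): [2.22, 2.22, 2.57, 3.14, 3.14, 3.14].

### API

Orientations are given as [roll, pitch, yaw] about the fixed x, y, z axes, in that order (R = Rz(yaw) Ry(pitch) Rx(roll)).
In Python, from station import ctrl, optics gives the robot as it stands (ctrl), with the cameras (optics).
- The arm moves only by the tool shift_gripper, called after "Emit:" as name(argument=value, ...) on one line, values as JSON. Schema: {"type":"object","properties":{"steps":{"type":"string"},"jaw":{"type":"number"},"force":{"type":"number"},"only":{"type":"string"},"quiet":{"type":"boolean"},"lines":{"type":"string"}},"required":["steps"],"additionalProperties":false}. steps is a string of 1 to 10 rows, one to a line, with the numbers parted by commas; each row has 6 numbers: dx, dy, dz in m, then a rotation vector rx, ry, rz in rad; each row shifts and turns the commanded pose from where the row before left it, along the tool's axes as they then stand; what a row does not reach is not made up. A row lasts 1/10 s, in which the tool goes at most 0.05 m and 0.15 rad, less where a joint would pass 70% of its speed; a pose out of reach is approached as far as the arm can. jaw is the finger opening in m, set as the call begins (left out keeps the last). The fingers move at their own pace and stop on an object; force is the grip in N (left out, the last holds). Time passes only in rows, so rows that do not move let the fingers close. The tool returns the time, the measured TCP pose, the force, the opening and the grip force at its end. only (a regular expression) keeps the lines of the reply that match it, lines (a string "A,B") keeps lines A to B, and quiet returns only ok. Input that does not fit is refused with a message, and nothing moves.
- ctrl.get_obs(): the state, without advancing time (a new reading comes with each control period).
- optics.camera(name): name is "side" or "top"; returns a dict with "pixels" (400x640x3 uint8, blue, green, red), "fx", "fy", "cx", "cy" (pixels), "extrinsics" (4x4, takes a point from camera to world coordinates). Camera axes: x right, y up, looking along -z (the intrinsics and any distortion apply to the point x, -y, -z); pixel columns grow to the right and rows downward; lengths in m; the calibration is good to about 2 mm. A picture is of the moment at which its call begins. There is no depth.
- ctrl.hand_in(): hands the job in; it is judged then, once.
The state is a dict: "time_s": time; "qpos": joint angles; "joint_vel": joint speeds; "tau": joint torques, N m; "ee_pos": TCP position; "eef_rot": TCP orientation; "force": force on the tool from outside, world axes, zero at the start; "moment": the same for the moment, N m; "grip_width": finger opening in m; "grip_force": force on a finger pad.
Only numpy, scipy, OpenCV 4.12 (cv2) and the standard library are available. Lean on these libraries where they do the work, as an engineer would, in place of code of your own. Each camera call takes 0.05 s, during which the arm holds its last target. There are 200 camera calls.

## Working session

There is one attempt and no reset: what is moved stays moved. The work goes in short steps, Python scripts to look and compute and a tool call to move; the robot and the scene stay as the last step left them, time stands still between calls to the robot, and variables do not carry over. Pictures are saved under pics/ and viewed, at most 10 in all, crops included, and the job is handed in when it is done.

```bash
ls; mkdir -p pics
```

Run:
```python
from station import ctrl, optics
import cv2,numpy as np
for n in("side","top"):
    c=optics.camera(n); cv2.imwrite(f"pics/{n}0.png",c["pixels"]); np.save(f"pics/{n}0.npy",c,allow_pickle=True)
    print(n,{k:c[k] for k in c if k!="pixels"})
print(ctrl.tip_extent,ctrl.get_obs())
```

```text
pics
station.py
side {'fx': 417.5435632318368, 'fy': 417.5435632318368, 'cx': 322.3880358425616, 'cy': 199.29308745690423, 'extrinsics': array([[-0.91076748,  0.28278923, -0.30088677,  0.24511391],
       [-0.41244699, -0.58817445,  0.69565674,  0.78240463],
       [ 0.01975032,  0.75768138,  0.65232573,  0.84805565],
       [ 0.        ,  0.        ,  0.        ,  1.        ]])}
top {'fx': 520.9742335496029, 'fy': 520.9742335496029, 'cx': 318.18989895122036, 'cy': 200.9039767100438, 'extrinsics': array([[-2.26424637e-02,  9.76574090e-01, -2.13986836e-01,
         3.40379590e-01],
       [-9.99736899e-01, -2.29028233e-02,  1.26270690e-03,
        -4.79955104e-03],
       [-3.66777585e-03,  2.13959127e-01,  9.76835728e-01,
         1.28014412e+00],
       [ 0.00000000e+00,  0.00000000e+00,  0.00000000e+00,
         1.00000000e+00]])}
0.022 {'time_s': 0.1, 'qpos': array([-1.31758644e+00,  3.00394508e-01,  1.52153422e+00,  3.65788861e-06,
        1.32070605e+00, -6.65881219e-02]), 'joint_vel': array([-0.00019829, -0.00241648, -0.00123187, -0.00189604, -0.00111772,
       -0.00098575]), 'tau': array([ 1.45863974e-03, -5.32645297e+01, -3.53284049e+01,  7.09672272e-02,
        2.34700588e-02, -7.07731533e-05]), 'ee_pos': array([ 0.17285494, -0.52189866,  0.22694816]), 'eef_rot': array([-3.14055307e+00, -7.28771942e-05,  3.19797063e-01]), 'force': array([ 0.34054715, -0.47429735,  0.22281989]), 'moment': array([-0.00808571, -0.01397355, -0.04131112]), 'grip_force': 0.0, 'grip_width': 0.09397349640672288}
```

View pics/top0.png

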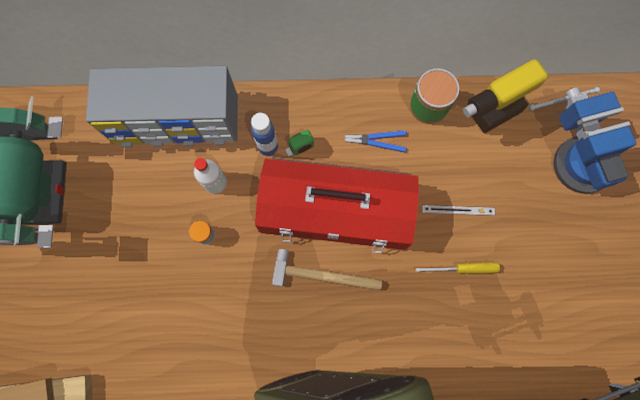

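View pics/side0.png

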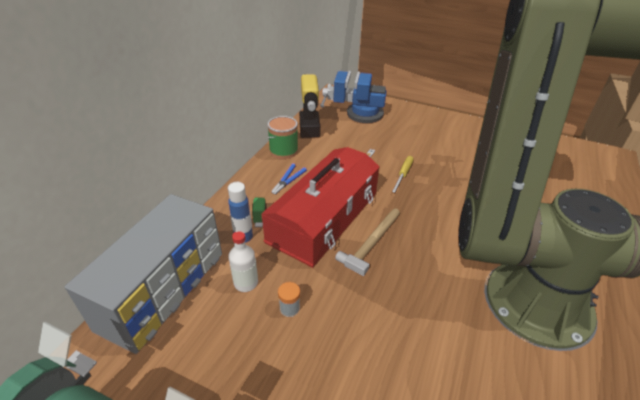

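The top view shows the jar's orange cap near (200,232), the glue at (210,178), the handle bar from (309,195) to (366,202), the stay from (423,210) to (495,211) and the screwdriver from (416,269) to (500,268). The side view shows the jar cap at (289,292). Nothing stands between the stay and the screwdriver.

Create h.py:
```python
import numpy as np,cv2
def ray(c,u,v):
    E=c["extrinsics"];d=E[:3,:3]@np.array([(u-c["cx"])/c["fx"],-(v-c["cy"])/c["fy"],-1]);return E[:3,3],d
def plane(c,u,v,z):
    o,d=ray(c,u,v);return o+d*(z-o[2])/d[2]
def proj(c,p):
    E=c["extrinsics"];q=E[:3,:3].T@(np.array(p)-E[:3,3]);return np.array([c["cx"]-c["fx"]*q[0]/q[2],c["cy"]+c["fy"]*q[1]/q[2]])
def tri(c1,p1,c2,p2):
    A=[];b=[]
    for c,p in((c1,p1),(c2,p2)):
        o,d=ray(c,*p);d/=np.linalg.norm(d);P=np.eye(3)-np.outer(d,d);A.append(P);b.append(P@o)
    return np.linalg.lstsq(np.vstack(A),np.hstack(b),rcond=None)[0]
def mask(c,lo,hi,roi):
    hsv=cv2.cvtColor(c["pixels"],cv2.COLOR_BGR2HSV);m=cv2.inRange(hsv,np.array(lo),np.array(hi))
    x0,y0,x1,y1=roi;k=np.zeros_like(m);k[y0:y1,x0:x1]=m[y0:y1,x0:x1];return k
def pts(m):
    v,u=np.nonzero(m);return np.c_[u,v].astype(np.float32)
```

Run:
```python
from h import *
t=np.load("pics/top0.npy",allow_pickle=True).item();s=np.load("pics/side0.npy",allow_pickle=True).item()
np.set_printoptions(precision=4,suppress=True)
def biggest(m):
    k=max(cv2.findContours(m,0,1)[0],key=cv2.contourArea);return cv2.minAreaRect(k),cv2.contourArea(k)
def world(c,m,z):
    P=pts(m);W=np.array([plane(c,u,v,z)[:2] for u,v in P],np.float32);return cv2.minAreaRect(W),W
jt=mask(t,(5,180,150),(18,255,255),(185,215,218,250));js=mask(s,(5,180,150),(18,255,255),(270,275,310,320))
ct,cs=pts(jt).mean(0),pts(js).mean(0);print("jar px",ct,cs,len(pts(jt)),len(pts(js)));print("jar tri",tri(t,ct,s,cs),"plane70",plane(t,*ct,.068),plane(s,*cs,.066))
st=mask(t,(0,0,150),(180,70,255),(418,200,502,222));print("stay",world(t,st,.004)[0],pts(st).min(0),pts(st).max(0))
y=mask(t,(20,150,120),(35,255,255),(410,255,510,280));print("sd handle",world(t,y,.013)[0],pts(y).min(0),pts(y).max(0))
sh=mask(t,(0,0,130),(180,70,255),(410,255,460,280));print("shaft",world(t,sh,.01)[0],pts(sh).min(0),pts(sh).max(0))
b=mask(t,(0,0,0),(180,255,60),(300,182,380,212));r,W=world(t,b,.1715);print("handle",r,len(W))
big=cv2.resize(np.vstack([t["pixels"][180:290,250:510]]),None,fx=3,fy=3,interpolation=cv2.INTER_CUBIC);cv2.imwrite("pics/crop1.png",big)
bs=mask(s,(0,0,0),(180,255,60),(305,150,345,195));print("handle side",pts(bs).mean(0),pts(bs).min(0),pts(bs).max(0))
```

```text
jar px [199.2832 230.8642] [nan nan] 346 0
 ** On entry to DLASCL parameter number  4 had an illegal value
 ** On entry to DLASCL parameter number  4 had an illegal value<stdin>:9: RuntimeWarning: Mean of empty slice.
  ret = um.true_divide(
Traceback (most recent call last):
  File "h.py", line 12, in tri
    return np.linalg.lstsq(np.vstack(A),np.hstack(b),rcond=None)[0]
           ~~~~~~~~~~~~~~~^^^^^^^^^^^^^^^^^^^^^^^^^^^^^^^^^^^^^^
numpy.linalg.LinAlgError: SVD did not converge in Linear Least Squares
```

Create m.py:
```python
from h import *
t=np.load("pics/top0.npy",allow_pickle=True).item();s=np.load("pics/side0.npy",allow_pickle=True).item()
np.set_printoptions(precision=4,suppress=True)
def world(c,m,z):
    P=pts(m);W=np.array([plane(c,u,v,z)[:2] for u,v in P],np.float32);return cv2.minAreaRect(W),W
print("side cap hsv",cv2.cvtColor(s["pixels"],cv2.COLOR_BGR2HSV)[290:296,286:292].reshape(-1,3).mean(0))
jt=mask(t,(5,180,150),(18,255,255),(185,215,218,250));js=mask(s,(5,190,110),(18,255,255),(274,280,306,306))
ct,cs=pts(jt).mean(0),pts(js).mean(0);print("jar px",ct,cs,len(pts(jt)),len(pts(js)));print("plane",plane(t,*ct,.068),plane(s,*cs,.062))
if len(pts(js)): print("jar tri",tri(t,ct,s,cs))
st=mask(t,(0,0,130),(180,70,255),(418,200,502,222));print("stay",world(t,st,.004)[0],pts(st).min(0),pts(st).max(0))
y=mask(t,(20,150,90),(35,255,255),(410,255,510,280));print("sd handle",world(t,y,.013)[0],pts(y).min(0),pts(y).max(0))
sh=mask(t,(0,0,130),(180,70,255),(410,255,460,280));print("shaft",world(t,sh,.013)[0],pts(sh).min(0),pts(sh).max(0))
b=mask(t,(0,0,0),(180,255,60),(300,182,380,212));r,W=world(t,b,.1715);print("handle",r,len(W))
bs=mask(s,(0,0,0),(180,255,60),(305,150,345,195))
if len(pts(bs)): print("handle side",pts(bs).mean(0),pts(bs).min(0),pts(bs).max(0),"tri",tri(t,pts(b).mean(0),s,pts(bs).mean(0)))
big=cv2.resize(t["pixels"][180:290,250:510],None,fx=3,fy=3,interpolation=cv2.INTER_CUBIC);cv2.imwrite("pics/crop1.png",big)
```

```bash
python3 m.py
```

```text
side cap hsv [ 13.     163.6667 215.8056]
jar px [199.2832 230.8642] [nan nan] 346 0
plane [0.5403 0.2751 0.068 ] [nan nan nan]
stay ((0.589148223400116, -0.35482996702194214), (0.1795520782470703, 0.01972784288227558), 86.48501586914062) [422. 205.] [494. 214.]
sd handle ((0.44404593110084534, -0.3883543610572815), (0.10416150093078613, 0.026501687243580818), 88.6861572265625) [456. 262.] [499. 273.]
shaft ((0.4429204761981964, -0.2887028753757477), (0.007431891746819019, 0.09941619634628296), 0.46520087122917175) [416. 267.] [457. 271.]
handle ((0.5975053310394287, -0.04855375364422798), (0.11572344601154327, 0.013095136731863022), 81.8490219116211) 106
handle side [326.2198 169.2308] [315. 159.] [337. 180.] tri [ 0.5947 -0.0451  0.1814]m.py:8: RuntimeWarning: Mean of empty slice.
  ct,cs=pts(jt).mean(0),pts(js).mean(0);print("jar px",ct,cs,len(pts(jt)),len(pts(js)));print("plane",plane(t,*ct,.068),plane(s,*cs,.062))
  ret = um.true_divide(
```

```bash
sleep 2
```

```text
(no output)
```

View pics/crop1.png

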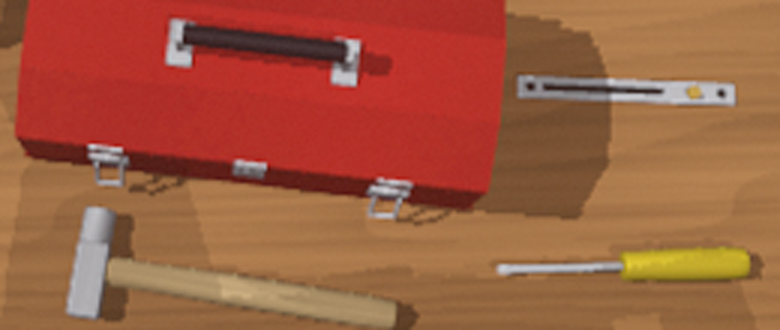

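The crop confirms the stay, the screwdriver, a black handle bar tilted a few degrees, and free space in the gap. Next: lift, square up, and travel high towards the jar.

Emit:
shift_gripper(steps="0,0,-0.03,0,0,0.1066\n0,0,-0.03,0,0,0.1066\n0,0,-0.03,0,0,0.1066", jaw=0.094, force=20)

```text
time_s: 0.4
ee_pos: [0.1729, -0.5219, 0.3182]
eef_rot: [-3.141, 0.0, -0.004]
force: [-0.3, 0.1, -0.0]
grip_width: 0.094
grip_force: 0.0
```

Emit:
shift_gripper(steps="0.018,-0.04,0,0,0,0\n0.018,-0.04,0,0,0,0\n0.018,-0.04,0,0,0,0\n0.018,-0.04,0,0,0,0\n0.018,-0.04,0,0,0,0\n0.018,-0.04,0,0,0,0\n0.018,-0.04,0,0,0,0\n0.018,-0.04,0,0,0,0\n0.018,-0.04,0,0,0,0\n0.018,-0.04,0,0,0,0")

```text
time_s: 1.4
ee_pos: [0.3531, -0.1203, 0.3175]
eef_rot: [3.141, -0.0, -0.0]
force: [0.0, 0.3, 0.2]
grip_width: 0.0942
grip_force: 0.0
```

Emit:
shift_gripper(steps="0.018,-0.04,0,0,0,0\n0.018,-0.04,0,0,0,0\n0.018,-0.04,0,0,0,0\n0.018,-0.04,0,0,0,0\n0.018,-0.04,0,0,0,0\n0.018,-0.04,0,0,0,0\n0.018,-0.04,0,0,0,0\n0.018,-0.04,0,0,0,0\n0.018,-0.04,0,0,0,0")

```text
time_s: 2.3
ee_pos: [0.5152, 0.2397, 0.3171]
eef_rot: [3.141, 0.001, 0.0]
force: [0.9, 0.1, -0.2]
grip_width: 0.0939
grip_force: 0.0
```

Run:
```python
from h import *
from station import ctrl, optics
o=ctrl.get_obs();print(o["qpos"],o["ee_pos"],o["eef_rot"])
t=np.load("pics/top0.npy",allow_pickle=True).item();s=np.load("pics/side0.npy",allow_pickle=True).item()
js=mask(s,(5,130,170),(18,255,255),(274,280,306,300));jt=mask(t,(5,180,150),(18,255,255),(185,215,218,250))
for c,m in((t,jt),(s,js)):
    P=pts(m)
    for z in(.070,):
        W=np.array([plane(c,u,v,z)[:2] for u,v in P],np.float32);print(len(P),P.mean(0),W.mean(0),W.min(0),W.max(0),cv2.minEnclosingCircle(W))
# glue red cap
g=mask(t,(0,150,100),(8,255,255),(185,150,220,180));print("glue cap",plane(t,*pts(g).mean(0),.165))
```

```text
[ 3.71093614e-01  2.92052406e-01  1.32544504e+00 -7.19749506e-05
  1.52468020e+00  1.94166106e+00] [0.51522504 0.23973941 0.31705572] [3.14131363e+00 5.19167957e-04 2.32144984e-04]
346 [199.28323 230.86417] [0.53998786 0.2746645 ] [0.515863   0.25164986] [0.56364155 0.29883984] ((0.540038526058197, 0.2750937342643738), 0.02490702085196972)
350 [287.92285 290.23428] [0.54392815 0.27542207] [0.51844543 0.24891266] [0.5693455 0.3032807] ((0.5435450673103333, 0.276030570268631), 0.027521075680851936)
glue cap [0.67573381 0.2549396  0.165     ]
```

Emit:
shift_gripper(steps="0.026,-0.035,0.02,0,0,0\n0,0,0.045,0,0,0\n0,0,0.045,0,0,0\n0,0,0.045,0,0,0\n0,0,0.03,0,0,0\n0,0,0.025,0,0,0\n0,0,0.02,0,0,0\n0,0,0,0,0,0")

```text
time_s: 3.1
ee_pos: [0.5395, 0.2723, 0.0844]
eef_rot: [3.14, 0.005, -0.0]
force: [0.1, 0.4, 0.0]
grip_width: 0.0943
grip_force: 0.0
```

Run:
```python
from station import ctrl, optics
import cv2,numpy as np
c=optics.camera("top");d=optics.camera("side")
cv2.imwrite("pics/c2.png",np.hstack([cv2.resize(c["pixels"][140:300,130:290],(400,400)),cv2.resize(d["pixels"][200:360,210:370],(400,400))]))
```

```text
(no output)
```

View pics/c2.png

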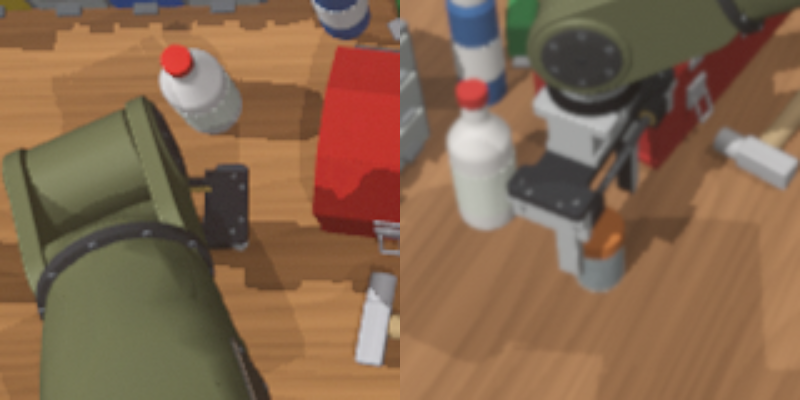

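The fingers straddle the jar (cap at about (605,235) in the right crop) and the glue bottle is clear. Next: descend and close.

Emit:
shift_gripper(steps="0.001,-0.002,0.02,0,0,0\n0,0,0.016,0,0,0\n0,0,0.010,0,0,0\n0,0,0,0,0,0")

```text
time_s: 3.6
ee_pos: [0.5414, 0.2746, 0.0404]
eef_rot: [3.141, 0.002, -0.0]
force: [-0.8, -0.4, -1.4]
grip_width: 0.0939
grip_force: 0.0
```

Emit:
shift_gripper(steps="0,0,0,0,0,0\n0,0,0,0,0,0\n0,0,0,0,0,0\n0,0,0,0,0,0\n0,0,0,0,0,0\n0,0,0,0,0,0\n0,0,0,0,0,0\n0,0,0,0,0,0", jaw=0.03, force=20)

```text
time_s: 4.4
ee_pos: [0.542, 0.2749, 0.0416]
eef_rot: [-3.142, -0.0, 0.0]
force: [-0.1, 0.8, 2.0]
grip_width: 0.05
grip_force: 20.0
```

Emit:
shift_gripper(steps="0,0,-0.01,0,0,0\n0,0,-0.03,0,0,0\n0,0,-0.045,0,0,0\n0,0,-0.045,0,0,0\n0,0,-0.045,0,0,0\n0,0,-0.045,0,0,0\n0,0,-0.03,0,0,0\n0,0,-0.01,0,0,0")

```text
time_s: 5.2
ee_pos: [0.5422, 0.275, 0.3055]
eef_rot: [-3.139, -0.005, 0.0]
force: [0.9, 0.8, -1.6]
grip_width: 0.05
grip_force: 20.0
```

Emit:
shift_gripper(steps="0,0.015,0,0,0,0\n0,0.03,0,0,0,0\n-0.002,0.04,0,0,0,0\n-0.002,0.04,0,0,0,0\n-0.002,0.04,0,0,0,0\n-0.002,0.04,0,0,0,0\n-0.002,0.04,0,0,0,0\n-0.002,0.04,0,0,0,0\n-0.002,0.04,0,0,0,0\n-0.002,0.04,0,0,0,0")

```text
time_s: 6.2
ee_pos: [0.5245, -0.0923, 0.299]
eef_rot: [-3.141, 0.004, -0.0]
force: [0.7, -0.8, -1.6]
grip_width: 0.0495
grip_force: 20.0
```

Emit:
shift_gripper(steps="-0.002,0.04,0,0,0,0\n-0.002,0.04,0,0,0,0\n-0.002,0.04,0,0,0,0\n-0.002,0.04,0,0,0,0\n-0.001,0.04,0,0,0,0\n0,0.03,0,0,0,0\n0,0.02,0,0,0,0\n0,0.007,0,0,0,0\n0,0,0,0,0,0\n0,0,0,0,0,0")

```text
time_s: 7.2
ee_pos: [0.5167, -0.3463, 0.3007]
eef_rot: [-3.141, 0.001, 0.0]
force: [0.1, 0.4, -2.1]
grip_width: 0.0498
grip_force: 20.0
```

Emit:
shift_gripper(steps="0,0,0.02,0,0,0\n0,0,0.04,0,0,0\n0,0,0.045,0,0,0\n0,0,0.045,0,0,0\n0,0,0.04,0,0,0\n0,0,0.025,0,0,0\n0,0,0.015,0,0,0\n0,0,0,0,0,0\n0,0,0,0,0,0")

```text
time_s: 8.1
ee_pos: [0.5175, -0.3471, 0.0728]
eef_rot: [3.141, -0.001, 0.001]
force: [1.1, 0.2, -2.1]
grip_width: 0.0498
grip_force: 20.0
```

Run:
```python
from station import ctrl, optics
import cv2,numpy as np
c=optics.camera("top");d=optics.camera("side");np.save("pics/top3.npy",c);np.save("pics/side3.npy",d)
cv2.imwrite("pics/c3.png",np.hstack([cv2.resize(c["pixels"][160:320,360:520],(400,400)),cv2.resize(d["pixels"][100:230,330:460],(400,400))]))
print(ctrl.get_obs()["ee_pos"])
```

```text
[ 0.51762516 -0.34741197  0.07330427]
```

View pics/c3.png

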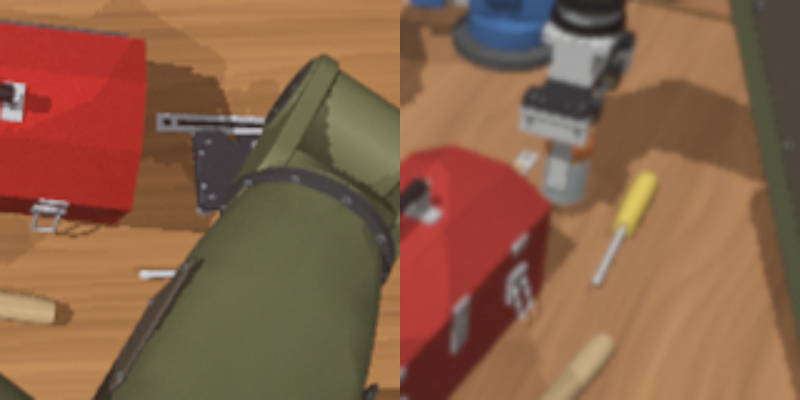

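The jar (about (567,180) in the right crop) hangs upright between stay and screwdriver, clear of both and of the toolbox.

Emit:
shift_gripper(steps="0,0,0.012,0,0,0\n0,0,0.008,0,0,0\n0,0,0.005,0,0,0\n0,0,0.002,0,0,0\n0,0,0.002,0,0,0\n0,0,0.001,0,0,0\n0,0,0,0,0,0\n0,0,0,0,0,0")

```text
time_s: 9.0
ee_pos: [0.5169, -0.3472, 0.0416]
eef_rot: [3.141, -0.0, -0.0]
force: [0.5, 0.2, -0.8]
grip_width: 0.0497
grip_force: 20.0
```

Emit:
shift_gripper(steps="0,0,0.001,0,0,0\n0,0,0.0005,0,0,0\n0,0,0,0,0,0")

```text
time_s: 9.3
ee_pos: [0.5175, -0.3472, 0.0415]
eef_rot: [3.141, -0.001, 0.0]
force: [-3.2, 4.1, 11.7]
grip_width: 0.0498
grip_force: 20.0
```

Emit:
shift_gripper(steps="0,0,-0.0005,0,0,0\n0,0,-0.0005,0,0,0\n0,0,0,0,0,0", force=5)

```text
time_s: 9.6
ee_pos: [0.5171, -0.3472, 0.0412]
eef_rot: [3.141, -0.001, -0.0]
force: [1.0, 1.7, 4.3]
grip_width: 0.0501
grip_force: 5.0
```

Emit:
shift_gripper(steps="0,0,0,0,0,0\n0,0,0,0,0,0\n0,0,0,0,0,0\n0,0,0,0,0,0\n0,0,0,0,0,0\n0,0,0,0,0,0", jaw=0.085)

```text
time_s: 10.2
ee_pos: [0.5169, -0.3471, 0.0409]
eef_rot: [-3.142, 0.0, 0.0]
force: [-0.1, -0.3, 0.4]
grip_width: 0.0847
grip_force: 0.0
```

Emit:
shift_gripper(steps="0,0,-0.02,0,0,0\n0,0,-0.04,0,0,0\n0,0,-0.045,0,0,0\n0,0,-0.045,0,0,0\n0,0,-0.045,0,0,0\n0,0,-0.045,0,0,0\n0,0,-0.02,0,0,0")

```text
time_s: 10.9
ee_pos: [0.5173, -0.3474, 0.3058]
eef_rot: [3.138, -0.005, -0.0]
force: [0.7, 0.2, 0.5]
grip_width: 0.0852
grip_force: 0.0
```

Run:
```python
from h import *
np.set_printoptions(precision=4,suppress=True)
t=np.load("pics/top0.npy",allow_pickle=True).item();s=np.load("pics/side0.npy",allow_pickle=True).item()
b=mask(t,(0,0,0),(180,255,75),(312,182,364,212));P=pts(b)
for z in(.1715,.1795):
    W=np.array([plane(t,u,v,z)[:2] for u,v in P],np.float32);l=cv2.fitLine(W,2,0,.01,.01).ravel();print(z,l,np.degrees(np.arctan2(l[1],l[0])),W.min(0),W.max(0),cv2.minAreaRect(W))
# long edges of the red outline (back lower edge of roof slope is hidden -> direction only)
hsv=cv2.cvtColor(t["pixels"],cv2.COLOR_BGR2HSV);r=(((hsv[...,0]<8)|(hsv[...,0]>172))&(hsv[...,1]>150)&(hsv[...,2]>40))
for nm,z,f in(("back",.1,lambda c:np.nonzero(c)[0].min()),("front",.1,lambda c:np.nonzero(c)[0].max())):
    W=np.array([plane(t,u,150+f(r[150:260,u]),z)[:2] for u in range(275,400) ],np.float32);l=cv2.fitLine(W,cv2.DIST_HUBER,0,.01,.01).ravel();print(nm,np.degrees(np.arctan2(l[1],l[0])),l[2:])
# end edges at y extremes at mid
for u0,u1 in((255,262),):pass
m=np.zeros(r.shape,np.uint8);m[150:255,240:430]=r[150:255,240:430];k=max(cv2.findContours(m,0,1)[0],key=cv2.contourArea)
print(cv2.approxPolyDP(k,4,True).reshape(-1,2).tolist())
```

```text
0.1715 [ 0.1422  0.9898  0.5977 -0.0489] 81.82313 [ 0.583  -0.1044] [0.6125 0.0069] ((0.5977108478546143, -0.048601891845464706), (0.11361164599657059, 0.014032690785825253), 81.84943389892578)
0.1795 [ 0.1422  0.9898  0.5958 -0.0486] 81.823135 [ 0.5812 -0.1037] [0.6105 0.0069] ((0.595853865146637, -0.048285823315382004), (0.11279182136058807, 0.013931388035416603), 81.84941101074219)
back 81.89198 [ 0.6799 -0.0522]
front 82.01235 [ 0.504  -0.0517]
[[265, 158], [256, 204], [259, 231], [279, 234], [278, 228], [285, 227], [292, 236], [369, 245], [375, 238], [386, 239], [386, 247], [403, 249], [412, 243], [417, 176]]
```

Run:
```python
from h import *
from station import ctrl, optics
o=ctrl.get_obs();print(o["qpos"],o["ee_pos"])
d=optics.camera("side");np.save("pics/side4.npy",d);t=np.load("pics/top0.npy",allow_pickle=True).item()
bs=mask(d,(0,0,0),(180,255,75),(308,152,345,192))
print(len(pts(bs)),pts(bs).mean(0),cv2.minAreaRect(pts(bs)))
cv2.imwrite("pics/c4.png",cv2.resize(d["pixels"][110:260,260:460],(800,600),interpolation=cv2.INTER_CUBIC))
```

```text
[-6.50160780e-01  4.23623193e-01  1.17519995e+00  1.64404775e-05
  1.53695328e+00  9.20657240e-01] [ 0.51725933 -0.34736825  0.30584799]
128 [326.5625  169.02344] ((326.26214599609375, 169.7759552001953), (4.966246128082275, 30.48622703552246), 46.46879959106445)
```

View pics/c4.png

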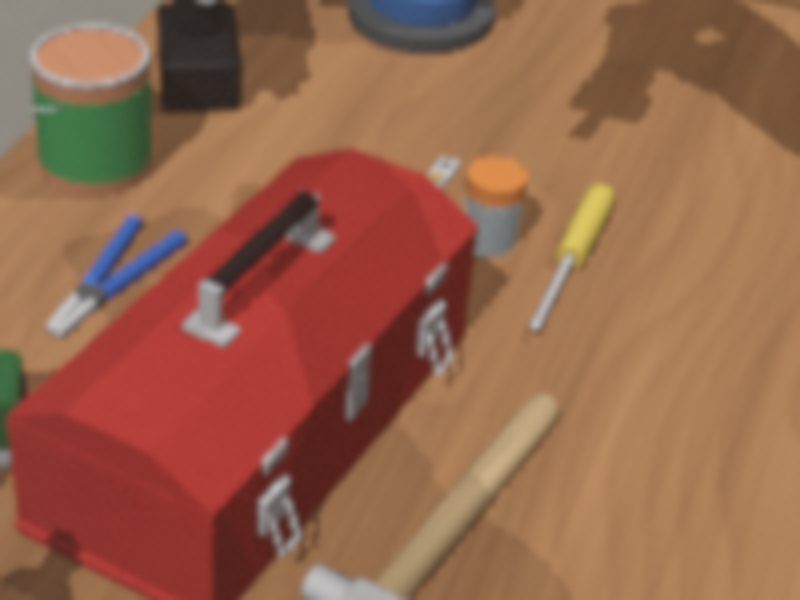

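The jar stands upright, alone, between the stay and the screwdriver (cap at (497,180) in the crop), and the lid is shut. Next: turn and go above the handle.

Emit:
shift_gripper(steps="0,0,0,0,0,-0.143\n0,0,0,0,0,-0.143\n0,0,0,0,0,-0.143\n0,0,0,0,0,-0.143\n0,0,0,0,0,-0.143\n0,0,0,0,0,-0.143\n0,0,0,0,0,-0.143\n0,0,0,0,0,-0.143\n0,0,0,0,0,-0.143\n0,0,0,0,0,-0.143", jaw=0.06)

```text
time_s: 11.95
ee_pos: [0.5168, -0.347, 0.3001]
eef_rot: [-3.141, -0.0, 1.436]
force: [-0.8, 0.8, -0.2]
grip_width: 0.0599
grip_force: 0.0
```

Emit:
shift_gripper(steps="0.02,0.003,0,0,0,0\n0.04,0.005,0,0,0,0\n0.045,0.005,0,0,0,0\n0.045,0.005,0,0,0,0\n0.045,0.005,0,0,0,0\n0.045,0.005,0,0,0,0\n0.04,0.005,0,0,0,0\n0.0275,0.0033,0,0,0,0\n0,0,0,0,0,0")

```text
time_s: 12.85
ee_pos: [0.5963, -0.0447, 0.3001]
eef_rot: [-3.141, -0.0, 1.434]
force: [-0.6, -0.3, -0.7]
grip_width: 0.0602
grip_force: 0.0
```

```bash
python3 -c "
from station import ctrl, optics
o=ctrl.get_obs();print(o['qpos'].tolist(),o['ee_pos'].tolist(),o['eef_rot'].tolist())"
# tilt: body leans towards the robot by 20 deg
```

```text
[-0.13619114552806763, 0.36888986504904986, 1.2629687709094308, 0.0004178341291239919, 1.5107037482227728, 0.0009666003592358322] [0.5963433923605717, -0.044675837901573694, 0.30009626717339183] [-3.1406225150086273, -0.00041611786013584506, 1.433613083212414]
```

Emit:
shift_gripper(steps="0,0,0,0.115,0,0\n0,0,0,0.115,0,0\n0,0,0,0.12,0,0\n0,0,0,0,0,0")

```text
time_s: 13.25
ee_pos: [0.5964, -0.0488, 0.2978]
eef_rot: [-2.785, -0.0, 1.429]
force: [-1.0, -0.3, -0.5]
grip_width: 0.06
grip_force: 0.0
```

```bash
python3 -c "
from station import ctrl, optics
o=ctrl.get_obs();print(o['qpos'].tolist(),o['ee_pos'].tolist(),o['eef_rot'].tolist())"
```

```text
[-0.14268988726818244, 0.5923618203612441, 0.9817981521437631, -0.0002705561107637467, 1.9244372180206848, -0.0009888257635254686] [0.5964351587069896, -0.04877557335917817, 0.29776362732900774] [-2.7845880259467233, -7.500964761630868e-05, 1.4290338277349814]
```

Create k.py:
```python
import numpy as np
from scipy.optimize import least_squares,fsolve
S=[([.3004,1.5215,1.3207],-1.31759,[.17285,-.5219,.22695]),([.29205,1.32545,1.52468],.37109,[.51523,.23974,.31706]),([.42362,1.1752,1.53695],-.65016,[.51726,-.34737,.30585]),
([.36889,1.26297,1.5107],-.13619,[.59634,-.04468,.3001]),([.59236,.9818,1.92444],-.14269,[.59644,-.04878,.29776])]
def fk(p,q):
    a,H,L1,L2,L3,ph=p;A=q[0]+q[1]+ph;s=sum(q)
    return np.array([a+L1*np.sin(q[0])+L2*np.sin(A)+L3*np.sin(s),H+L1*np.cos(q[0])+L2*np.cos(A)+L3*np.cos(s)])
def rz(x,q1):return np.array([x[0]*np.cos(q1)+x[1]*np.sin(q1),x[2]])
best=min((least_squares(lambda p:np.hstack([fk(p,q)-rz(x,q1) for q,q1,x in S]+[.001*(p-p0)]),p0) for p0 in map(np.array,([.05,.35,.4,.4,.25,0],[.1,.4,.35,.4,.3,.1],[0,.2,.45,.4,.3,0],[.05,.35,.4,.4,.25,-.2]))),key=lambda r:r.cost)
p=best.x
if __name__=="__main__":
    print(p,best.cost)
    hp=np.array([.6757-.037*.14,.0955])
    for t0 in(-25,-20,-10,0):
        for th in(0,15,30,45):
            t=np.radians(th);T=np.radians(t0+th)
            g=np.array([.6757+.005-.08*np.cos(t)+.076*np.sin(t),.0955+.076*np.cos(t)+.08*np.sin(t)])
            x=g+.003*np.array([np.sin(T),np.cos(T)])
            w=x+p[4]*np.array([np.sin(T),np.cos(T)])
            r=least_squares(lambda q:fk(p,[q[0],q[1],np.pi+T-q[0]-q[1]])-x,[.5,1.0],bounds=([-.79,.23],[2.21,2.52]))
            print(t0,th,r.x,np.pi+T-sum(r.x),"err",np.linalg.norm(r.fun).round(4))
```

```bash
python3 k.py
```

```text
[-5.81709109e-05  2.21241590e-01  4.24218804e-01  4.49425029e-01
  2.48633123e-01  9.12602206e-02] 7.328824242507307e-09
-25 0 [0.2604781  1.76042716] 0.684355075401692 err 0.0
-25 15 [0.4002497  1.47805765] 1.088752378244485 err 0.0
-25 30 [0.59662333 1.15361008] 1.4786257062685992 err 0.0
-25 45 [0.8492067  0.76244876] 1.8790030441128849 err 0.0
-20 0 [0.29289366 1.69673698] 0.8028961648100377 err 0.0
-20 15 [0.44527281 1.40733349] 1.2017198883339006 err 0.0
-20 30 [0.65159447 1.07387399] 1.590657119808922 err 0.0
-20 45 [0.91840695 0.66123175] 1.9982862599523914 err 0.0
-10 0 [0.36984391 1.56459487] 1.0326209486286286 err 0.0
-10 15 [0.54347737 1.26232757] 1.4230541768695602 err 0.0
-10 30 [0.76863703 0.90892958] 1.8130918983382585 err 0.0
-10 45 [1.07421663 0.43071902] 2.2475222464314104 err 0.0
0 0 [0.45968331 1.42778033] 1.254129005970876 err 0.0
0 15 [0.6505604  1.11345955] 1.6393720895182105 err 0.0
0 30 [0.89488885 0.73517695] 2.0351256266084317 err 0.0
0 45 [1.2178577  0.23000318] 2.479129940626378 err 0.0087
```

The kinematic fit says a start tilt of -15° and an end tilt of +30° is within reach, with the lid held rigidly by the handle.

Emit:
shift_gripper(steps="0,0,0,-0.1224,0,0\n0,0,0,-0.1224,0,0\n0,0,0,-0.1224,0,0\n0,0,0,-0.1224,0,0\n0,0,0,-0.1224,0,0\n0,-0.033,-0.003,0,0,0\n0,0,0,0,0,0\n0,0,0,0,0,0", jaw=0.04)

```text
time_s: 14.05
ee_pos: [0.5633, -0.0435, 0.2962]
eef_rot: [2.876, 0.0, 1.43]
force: [0.2, 0.3, 0.9]
grip_width: 0.0399
grip_force: 0.0
```

Emit:
shift_gripper(steps="0,0,0.03,0,0,0\n0,0,0.03,0,0,0\n0,0,0.015,0,0,0\n0,0,0,0,0,0\n0,0,0,0,0,0")

```text
time_s: 14.55
ee_pos: [0.5834, -0.0461, 0.2239]
eef_rot: [2.878, 0.0, 1.43]
force: [0.4, -0.2, 0.2]
grip_width: 0.0403
grip_force: 0.0
```

Run:
```python
from station import ctrl, optics
from scipy.spatial.transform import Rotation as R
import cv2,numpy as np
np.set_printoptions(precision=4,suppress=True)
o=ctrl.get_obs();print(o["eef_rot"])
M=R.from_euler("xyz",o["eef_rot"]).as_matrix()
b=np.array([.5965,-.048,.1715]);print("bar in tool",M.T@(b-o["ee_pos"]))
c=optics.camera("top");d=optics.camera("side")
cv2.imwrite("pics/c5.png",np.hstack([cv2.resize(c["pixels"][130:270,270:410],(400,400)),cv2.resize(d["pixels"][110:230,270:390],(400,400))]))
```

```text
[2.8783 0.     1.4299]
bar in tool [-0.0001 -0.0008  0.054 ]
```

View pics/c5.png

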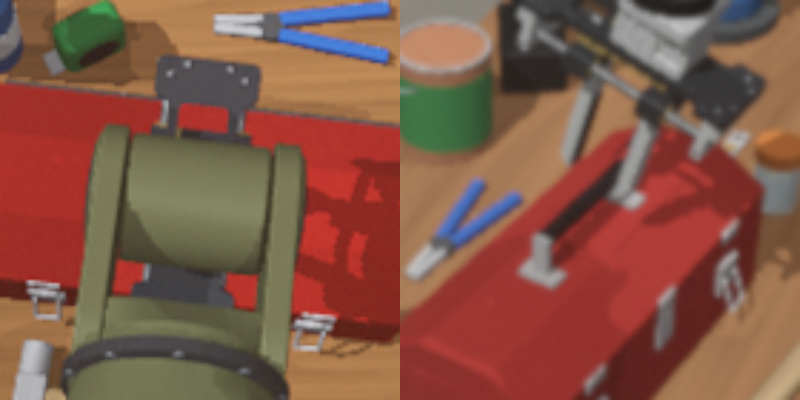

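The fingers (tips at (575,155) and (625,190) in the right crop) straddle the bar, and the bar's middle projects between them. Next: descend and grip.

Emit:
shift_gripper(steps="0,0,0.02,0,0,0\n0,0,0.016,0,0,0\n0,-0.0005,0.008,0,0,0\n0,0,0.005,0,0,0\n0,0,0,0,0,0")

```text
time_s: 15.15
ee_pos: [0.5951, -0.0476, 0.1756]
eef_rot: [2.879, -0.0, 1.43]
force: [0.5, 0.2, 0.2]
grip_width: 0.0399
grip_force: 0.0
```

Emit:
shift_gripper(steps="0,0,0,0,0,0\n0,0,0,0,0,0\n0,0,0,0,0,0\n0,0,0,0,0,0\n0,0,0,0,0,0", jaw=0.005, force=15)

```text
time_s: 15.65
ee_pos: [0.5977, -0.048, 0.1769]
eef_rot: [2.871, -0.0, 1.43]
force: [25.4, -2.0, -8.4]
grip_width: 0.0158
grip_force: 15.0
```

Emit:
shift_gripper(steps="0,0,0,0,0,0\n0,0,0,0,0,0\n0,0,0,0,0,0", jaw=0.005, force=40)

```text
time_s: 15.95
ee_pos: [0.5978, -0.048, 0.1769]
eef_rot: [2.871, -0.0, 1.43]
force: [27.2, -3.1, -8.2]
grip_width: 0.015
grip_force: 40.0
```

```bash
python3 -c "
from station import ctrl, optics
o=ctrl.get_obs();print(o['force'],o['moment'],o['ee_pos'])"
```

```text
[27.24714347 -3.08526933 -8.22728004] [-0.44828126 -4.00339923  0.04752919] [ 0.59777887 -0.04799553  0.1769233 ]
```

Emit:
shift_gripper(steps="0,0.0015,0,0,0,0\n0,0.0013,0,0,0,0\n0,0,0,0,0,0\n0,0,0,0,0,0")

```text
time_s: 16.35
ee_pos: [0.598, -0.048, 0.1769]
eef_rot: [2.878, -0.0, 1.43]
force: [0.3, -0.4, 5.3]
grip_width: 0.0151
grip_force: 40.0
```

Run:
```python
from station import ctrl, optics
import numpy as np
from scipy.spatial.transform import Rotation as R
np.set_printoptions(precision=4,suppress=True)
o=ctrl.get_obs();print(o["force"],o["moment"],o["ee_pos"],o["eef_rot"])
M=R.from_euler("xyz",o["eef_rot"]).as_matrix()
xb=np.array([.99,-.141,0]);r=o["ee_pos"]
# hinge in tool frame, bar in grip: z assumed shut at .1715
for zz in (.1715,):
    bar=r+M[:,2]*(r[2]-zz)/-M[2,2]; print("bar",bar,"bar ahead of TCP",(r[2]-zz)/-M[2,2])
hinge=bar+.08*xb+np.array([0,0,-.076]);v=r-hinge;print("hinge",hinge,"TCP rel",v@xb,v[2])
# rigid rotation 45deg about hinge in n steps of 3 deg: constant tool-frame increment
ax=np.array([.141,.99,0])  # +rotation about yb turns z into xb = lid opening
for n in(15,):
    D=R.from_rotvec(ax*np.radians(45/n)).as_matrix();d=hinge+D@v-r;print(n,"step tool",M.T@d,M.T@(ax*np.radians(45/n)))
```

```text
[ 0.2926 -0.4279  5.267 ] [-0.0642 -0.1983 -0.0116] [ 0.598  -0.048   0.1769] [ 2.8781 -0.      1.43  ]
bar [ 0.5994 -0.0482  0.1715] bar ahead of TCP 0.005553879017861741
hinge [ 0.6786 -0.0595  0.0955] TCP rel -0.0814447662654122 0.08136225581270408
15 step tool [-0.      0.0053 -0.0029] [0.0524 0.     0.    ]
```

Emit:
shift_gripper(steps="0,0.00263,-0.00147,0.02618,0,0\n0,0.00263,-0.00147,0.02618,0,0\n0,0.00263,-0.00147,0.02618,0,0\n0,0.00263,-0.00147,0.02618,0,0\n0,0.00263,-0.00147,0.02618,0,0\n0,0.00263,-0.00147,0.02618,0,0\n0,0.00263,-0.00147,0.02618,0,0\n0,0.00263,-0.00147,0.02618,0,0\n0,0.00263,-0.00147,0.02618,0,0\n0,0.00263,-0.00147,0.02618,0,0")

```text
time_s: 17.35
ee_pos: [0.6206, -0.0512, 0.1945]
eef_rot: [-3.139, 0.0, 1.43]
force: [-6.9, 0.2, 3.8]
grip_width: 0.0148
grip_force: 40.0
```

```bash
python3 -c "
from station import ctrl, optics
o=ctrl.get_obs();print(o['force'],o['moment'])"
```

```text
[-6.90564604  0.21947456  3.84315911] [0.0510703  1.03532271 0.01937495]
```

Emit:
shift_gripper(steps="0,0.00263,-0.00147,0.02618,0,0\n0,0.00263,-0.00147,0.02618,0,0\n0,0.00263,-0.00147,0.02618,0,0\n0,0.00263,-0.00147,0.02618,0,0\n0,0.00263,-0.00147,0.02618,0,0\n0,0.00263,-0.00147,0.02618,0,0\n0,0.00263,-0.00147,0.02618,0,0\n0,0.00263,-0.00147,0.02618,0,0\n0,0.00263,-0.00147,0.02618,0,0\n0,0.00263,-0.00147,0.02618,0,0")

```text
time_s: 18.35
ee_pos: [0.6484, -0.0552, 0.2065]
eef_rot: [-2.878, 0.0, 1.43]
force: [-5.8, 0.6, 5.9]
grip_width: 0.0151
grip_force: 40.0
```

Emit:
shift_gripper(steps="0,0.00263,-0.00147,0.02618,0,0\n0,0.00263,-0.00147,0.02618,0,0\n0,0.00263,-0.00147,0.02618,0,0\n0,0.00263,-0.00147,0.02618,0,0\n0,0.00263,-0.00147,0.02618,0,0\n0,0.00263,-0.00147,0.02618,0,0\n0,0.00263,-0.00147,0.02618,0,0\n0,0.00263,-0.00147,0.02618,0,0\n0,0.00263,-0.00147,0.02618,0,0\n0,0.00263,-0.00147,0.02618,0,0")

```text
time_s: 19.35
ee_pos: [0.678, -0.0595, 0.2106]
eef_rot: [-2.617, 0.0, 1.43]
force: [-2.3, 0.0, 7.0]
grip_width: 0.0151
grip_force: 40.0
```

Emit:
shift_gripper(steps="0,0,0,0,0,0\n0,0,0,0,0,0\n0,0,0,0,0,0\n0,0,0,0,0,0\n0,0,0,0,0,0")

```text
time_s: 19.85
ee_pos: [0.678, -0.0594, 0.2106]
eef_rot: [-2.618, 0.0, 1.43]
force: [-2.9, -0.3, 6.8]
grip_width: 0.0153
grip_force: 40.0
```

Create fin.py:
```python
from station import ctrl, optics
import numpy as np,cv2
from scipy.spatial.transform import Rotation as R
np.set_printoptions(precision=4,suppress=True)
o=ctrl.get_obs();M=R.from_euler("xyz",o["eef_rot"]).as_matrix();xb=np.array([.99,-.141,0])
bar=o["ee_pos"]+.00555*M[:,2];h=np.array([.6786,-.0595,.0955]);v=bar-h;a=v@xb,v[2]
print("force",o["force"],o["moment"],"bar",bar,"rel",a,"radius",np.hypot(*a),"lid deg",np.degrees(np.arctan2(76,-80)-np.arctan2(a[1],a[0])),o["joint_vel"])
```

```bash
python3 fin.py
```

```text
force [-2.9455 -0.2623  6.8123] [-0.0009  0.69    0.0391] bar [ 0.6752 -0.059   0.2058] rel (np.float64(-0.003393210976827368), np.float64(0.11031640042938481)) radius 0.11036857380808016 lid deg 44.70700111957861 [-0.0005 -0.0001  0.0004 -0.0011 -0.0015  0.0014]
```

Run:
```python
from station import ctrl, optics
import cv2,numpy as np
c=optics.camera("top");d=optics.camera("side")
cv2.imwrite("pics/c6.png",np.hstack([cv2.resize(c["pixels"][90:310,180:510],(400,267)),cv2.resize(d["pixels"][130:330,170:470],(400,267))]))
from h import *
t=np.load("pics/top0.npy",allow_pickle=True).item()
for n,lo,hi,roi in(("stay",(0,0,130),(180,70,255),(425,200,502,222)),("sd",(20,150,90),(35,255,255),(410,255,510,280))):
    print(n,[pts(mask(x,lo,hi,roi)).mean(0) for x in(t,c)])
j=pts(mask(c,(5,180,150),(18,255,255),(430,215,500,260)));print("jar",len(j),plane(c,*j.mean(0),.07))
```

```text
stay [array([465.0139 , 209.93333], dtype=float32), array([460.3984 , 209.81795], dtype=float32)]
sd [array([478.1214 , 267.80353], dtype=float32), array([478.2416 , 267.76956], dtype=float32)]
jar 335 [ 0.51552256 -0.34707855  0.07      ]
```

View pics/c6.png

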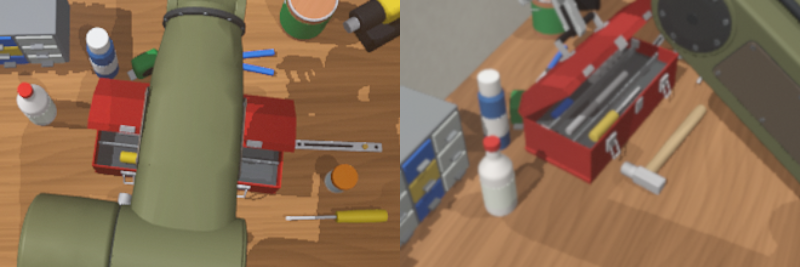

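The picture shows the lid held open at about 45°. The jar's cap, at (343,177), is midway between the stay and the screwdriver, and nothing else has moved.

```bash
python3 -c "
from station import ctrl, optics
print(ctrl.hand_in())"
```

```text
the job is handed in; nothing more can be done
None
```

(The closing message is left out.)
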